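Lay a turned leg from the stock bin in the V-block jig

ROBOT

A 6-joint arm with a two-finger parallel gripper is mounted at the origin on the work surface. World frame = base frame: x ahead of the robot, y to its left, z up, the work surface at z = 0. Lengths are in m, angles in rad, forces in N, time in s.
With the tool pointing down it reaches from about 0.35 to 0.85 m from the base axis. Payload 8.1 kg.
Tool frame: the origin (TCP) lies midway between the tips of the shut fingers; the grasp point (between the pads) lies 19 mm behind it; z points along the fingers, y is the line along which they close (so a half turn about z gives the same grasp; the last joint's range is limited). The gripper opens to 85 mm and grips with 20 to 120 N. Pads are 22 mm wide; open, the fingers measure 114 mm over their backs; the gripper's body (76 mm by 85 mm) begins 54 mm behind the grasp point. The pads swing forward as they close: fully open they stand 13 mm farther back than shut.
Start: joints at [1.207, 0.13, 1.488, -0, 1.523, -0.085], TCP at [0.165, 0.577, 0.231] pointing down, gripper open.
Joint ranges: [-2.96, 2.96], [-0.89, 2.26], [0.02, 2.5], [-1.34, 4.48], [0, 2.73], [-2.66, 2.66]. Speed limits (rad/s): [2.39, 2.39, 2.79, 3.14, 3.14, 3.14].

INTERFACE

Orientations are given as a rotation vector (axis times angle).
In Python, from station import arm gives the robot as it stands.
- The arm moves only by the tool send_rows, never from a script. Its argument "targets" is text: rows parted by semicolons, each of 7 numbers parted by spaces: the turn, a rotation vector about the tool's x, y, z in rad, then the shift along the tool's x, y, z in cm, then the closure, from 0 (fully open) to 1 (shut). In form: ax ay az x y z jaw; .... A call has 1 to 20 rows; each row shifts and turns the commanded pose from where the row before left it, along the tool's axes as they then stand; what a row does not reach is not made up. A row lasts 1/10 s, in which the tool goes at most 50 mm and 8.59 degrees, less where a joint would pass 70% of its speed; a pose out of reach is approached as far as the arm can. A call with a gripper value outside its range is refused whole. The fingers move at their own pace and stop on an object; the grip force is fixed at half the most. Time passes only in rows, so rows that do not move let the fingers close. It gives the time, the measured TCP pose, the force, the opening and the grip force at its end, in the units of the state.
- arm.read_state(): the state, without advancing time (a new reading comes with each control period).
- arm.read_camera(name): name is "scene" or "top"; returns the picture (384x512x3 uint8, blue, green, red); there is no depth.
- arm.camera_model(name): a dict with "camera_matrix" (3x3 intrinsics, pixels), "camera_from_world" (4x4, takes a point from world to camera coordinates). Camera axes: x right, y down, z forward; pixel columns grow to the right and rows downward; lengths in m; the calibration is good to about 2 mm. A picture is of the moment at which its call begins. camera_model takes no time and is no camera call.
- arm.hand_in(): hands the job in; it is judged then, once.
The state is a dict: "t": time; "joints": joint angles; "joint_velocities": joint speeds; "effort": joint torques, N m; "tcp_pos": TCP position; "tool_rot": TCP orientation; "force": force on the tool from outside, world axes, zero at the start; "torque": the same for the moment, N m; "width": finger opening in m; "grasp_force": force on a finger pad.
Only numpy, scipy, OpenCV 4.12 (cv2) and the standard library are available. Lean on these libraries where they do the work, as an engineer would, in place of code of your own. Each camera call takes 0.05 s, during which the arm holds its last target. There are 200 camera calls.

TASK

Lift the long turned leg (the piece with a square block at its middle and a long round stretch on either side) out of the stock bin and lay it in the two notched blocks of the jig, so that it rests level in both V-notches with one end pushed up against the steel end stop. Do not drop it, leave the other two pieces in the bin, and do not knock over the glue bottle.

Things in the scene. Friction and masses are not known exactly. Their poses are not given: they have to be found in the camera images.
- leg: Long turned leg, pale wood, 0.1 kg, 200 mm long: a 32 x 32 mm square block over its middle 70 mm, a round stretch of 24 mm diameter on either side (a 29 mm bead beside the block). Origin at its centre on its axis, x along its length; both ends alike. Starts lying in the bin along the bin's x axis, in any of its three places, origin 22 mm above the bin's underside.
- short_leg: A shorter turned leg of the same wood, 120 mm long, square block 44 mm long and 32 x 32 mm at its middle. Origin at its centre, x axis along its length. Stays in the bin.
- batten: A plain square batten of the same wood, 200 x 32 x 32 mm. Origin at its centre, x axis along its length. Stays in the bin.
- bin: Open grey plastic bin fixed to the bench, 250 x 250 mm, 60 mm high, walls and floor 6 mm thick. Origin at the centre of its underside, z up. Three pieces lie in it side by side, about 72 mm apart along its y axis. It stands on the robot's left or right, the jig on the other side.
- jig: Jig fixed to the bench: plywood board 100 (x) by 260 (y) by 18 mm, origin at the centre of its underside. Two dark V-blocks, 60 (x) by 20 (y) mm, tops at z 56 mm, centred at y -70 and +70 mm; 90 degree notches along y, 40 mm wide at the top, lowest line at x 0, z 36 mm. At the +y end a steel stop plate, 50 mm wide, 14 mm thick, top at z 78 mm, face at y +110 mm.
- seat (a point): Point of the jig where the long leg's origin lies when it rests in both notches with its end against the stop: x 0, y +10 mm, z 53 mm in the jig's frame; same axes as the jig (leg along y, stop towards +y).
- glue_bottle: White glue bottle with a black cap standing loose between bin and jig, 56 mm in diameter, 150 mm tall. Origin at the centre of its underside, z up.
There are look-alikes about, which are no part of the job. Leave any blue or green look-alike of the leg alone.

How it is judged:
By the outcome, as a careful person would: the job done as asked, in the order asked, and still so for the second after the job is handed in, with the robot touching nothing.
It also fails if it takes over 48 s, if anything falls off the work surface, if the arm or the gripper's body presses on something with over 40 N, if the wrist force passes 120 N, or if a joint passes its speed limit or range.

## Working session

There is one attempt and no reset: what is moved stays moved. The work goes in short steps, Python scripts to look and compute and a tool call to move; the robot and the scene stay as the last step left them, time stands still between calls to the robot, and variables do not carry over. Pictures are saved under pics/ and viewed, at most 10 in all, crops included, and the job is handed in when it is done.

Besides the shell and the picture viewer there is one more tool, called after "Emit:" as a command line: name --argument value ..., lists and objects as JSON in quotes. send_rows: Moves the arm, as the interface text tells. Its arguments: {"type":"object","properties":{"targets":{"type":"string"}},"required":["targets"]}

```bash
mkdir -p pics; ls; python3 - <<'E'
from station import arm
import cv2
for n in("scene","top"):
    cv2.imwrite(f"pics/{n}0.png",arm.read_camera(n))
    m=arm.camera_model(n);print(m["camera_matrix"],m["camera_from_world"])
s=arm.read_state();print(s)
E
```

```text
pics
[[476.28737587   0.         256.73753424]
 [  0.         476.28737587 189.38774294]
 [  0.           0.           1.        ]] [[ 0.17419811  0.9845667   0.0168354  -0.08060479]
 [ 0.62781935 -0.09787551 -0.77218084 -0.19239351]
 [-0.75861576  0.14508203 -0.63517976  1.77225208]
 [ 0.          0.          0.          1.        ]]
[[416.47267449   0.         249.38646596]
 [  0.         416.47267449 194.26060839]
 [  0.           0.           1.        ]] [[ 2.07001835e-02 -9.99785202e-01 -1.02587367e-03 -1.40623121e-02]
 [-9.90535034e-01 -2.03693798e-02 -1.35740324e-01  4.11135435e-01]
 [ 1.35690271e-01  3.82601344e-03 -9.90743918e-01  1.10865861e+00]
 [ 0.00000000e+00  0.00000000e+00  0.00000000e+00  1.00000000e+00]]
{'t': 0.1, 'joints': array([ 1.20662933e+00,  1.31090872e-01,  1.48921118e+00,  1.19709741e-05,
        1.52298501e+00, -8.54050976e-02]), 'joint_velocities': array([ 0.00018125, -0.00137703, -0.0010296 , -0.00294874, -0.00063461,
        0.00078174]), 'effort': array([ 1.02897084e-03, -5.70954072e+01, -5.01942194e+01, -2.66977258e-04,
        8.19473353e-03,  5.49580000e-05]), 'tcp_pos': array([0.16489552, 0.57636961, 0.23032379]), 'tool_rot': array([-4.36408425e-01, -3.11073934e+00,  2.59009970e-03]), 'force': array([-0.35906588,  0.30990272, -0.23658548]), 'torque': array([ 0.0202114 , -0.01303023,  0.05980737]), 'grasp_force': 0.0, 'width': 0.08512465433540012}
```

View pics/scene0.png

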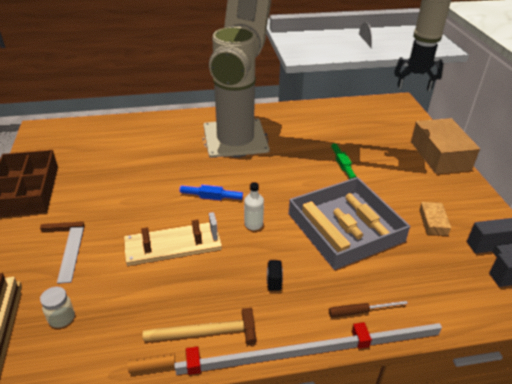

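View pics/top0.png

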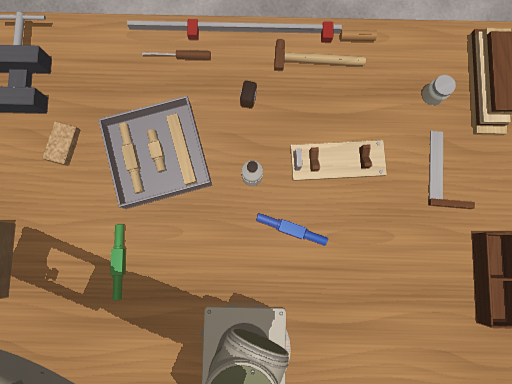

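The scene has the bin on the robot's left and the jig on its right, with the bottle at top (252,172) between them.

Possible matches for the leg in the top view:
- (131,157): long pale leg with a middle block
- (156,149): short leg
- (181,149): batten
- (291,229): blue look-alike
- (118,262): green look-alike

I choose (131,157). The jig is at about (338,160), with the stop at its left end (297,157).

```bash
cat > h.py <<'E'
from station import arm
import cv2, numpy as np
from scipy.spatial.transform import Rotation as R
def ray(n,px,z):
    m=arm.camera_model(n);T=m["camera_from_world"];Rm,t=T[:3,:3],T[:3,3]
    px=np.atleast_2d(np.asarray(px,float));c=-Rm.T@t
    d=(np.c_[px,np.ones(len(px))]@np.linalg.inv(m["camera_matrix"]).T)@Rm
    return c+d*((z-c[2])/d[:,2])[:,None]
def proj(n,p):
    m=arm.camera_model(n);T=m["camera_from_world"]
    q=(np.atleast_2d(p)@T[:3,:3].T+T[:3,3])@m["camera_matrix"].T
    return q[:,:2]/q[:,2:]
def blobs(n,im,box,z,lo,hi,amin=60):
    u0,v0,u1,v1=box
    hsv=cv2.cvtColor(im,cv2.COLOR_BGR2HSV)
    k=cv2.inRange(hsv,np.array(lo),np.array(hi));m=np.zeros_like(k);m[v0:v1,u0:u1]=k[v0:v1,u0:u1]
    for c in cv2.findContours(m,cv2.RETR_EXTERNAL,cv2.CHAIN_APPROX_NONE)[0]:
        if cv2.contourArea(c)<amin: continue
        r=cv2.minAreaRect(c);w=ray(n,cv2.boxPoints(r),z)[:,:2]
        e=w[1]-w[0],w[2]-w[1];L=max(e,key=np.linalg.norm)
        print(n,"px",np.round(r[0],1),"world",np.round(w.mean(0),4),"dims",np.round([np.linalg.norm(x) for x in e],4),"ang",round(np.degrees(np.arctan2(L[1],L[0])),1))
E
python3 - <<'E'
from h import *
t=cv2.imread("pics/top0.png");s=cv2.imread("pics/scene0.png")
hsv=cv2.cvtColor(t,cv2.COLOR_BGR2HSV)
for p in [(131,157),(181,149),(112,150),(338,160),(297,157),(315,157),(366,155),(252,175),(230,130)]: print(p,hsv[p[1],p[0]])
blobs("top",t,(100,95,212,208),.022,(8,60,90),(30,255,255))
print("jig board");blobs("top",t,(285,138,390,183),.018,(8,30,170),(30,140,255))
print("vblocks");blobs("top",t,(285,138,390,183),.056,(0,60,0),(30,255,110),30)
print("stop");blobs("top",t,(285,138,306,183),.078,(0,0,80),(180,40,235),20)
print("bottle");blobs("top",t,(235,155,270,190),.1,(0,0,0),(180,70,255),20)
a=cv2.resize(t[90:215,95:220],None,fx=4,fy=4,interpolation=2);b=cv2.resize(t[130:190,282:395],None,fx=4,fy=4,interpolation=2)
o=np.zeros((750,500,3),np.uint8);o[:500,:500]=a;o[505:745,:452]=b
cv2.imwrite("pics/crop.png",cv2.resize(o,None,fx=.79,fy=.79))
E
```

```text
(131, 157) [ 18  93 187]
(181, 149) [ 18  91 204]
(112, 150) [ 3 28 81]
(338, 160) [ 18  69 217]
(297, 157) [  9   9 193]
(315, 157) [ 12 133 111]
(366, 155) [ 11 137 106]
(252, 175) [ 16  18 182]
(230, 130) [ 15 129 172]
top px [171. 196.] world [0.403  0.2093] dims [0.2203 0.0609] ang -88.8
top px [155.5 150. ] world [0.5316 0.2586] dims [0.0356 0.1247] ang -161.7
top px [100.8 170.3] world [0.4719 0.4073] dims [0.0587 0.2339] ang -161.1
top px [130.3 157.4] world [0.5098 0.3277] dims [0.0379 0.2041] ang -164.1
top px [181. 149.] world [0.5366 0.188 ] dims [0.0341 0.2082] ang -162.6
top px [155.5 139. ] world [0.5645 0.2602] dims [0.315  0.2529] ang -88.8
jig board
top px [320.5 180.5] world [ 0.4552 -0.2014] dims [0.1964 0.0084] ang -88.8
top px [337. 159.] world [ 0.5173 -0.2475] dims [0.2916 0.1196] ang -88.8
vblocks
top px [313.5 159. ] world [ 0.5069 -0.1764] dims [0.0228 0.0615] ang -175.8
top px [364.5 156.4] world [ 0.5168 -0.3136] dims [0.0282 0.0633] ang -177.6
stop
top px [297.5 158.5] world [ 0.5024 -0.1307] dims [0.0185 0.0566] ang -179.8
bottle
top px [251.5 173. ] world [ 0.4569 -0.0101] dims [0.0542 0.0628] ang -179.0
```

View pics/crop.png

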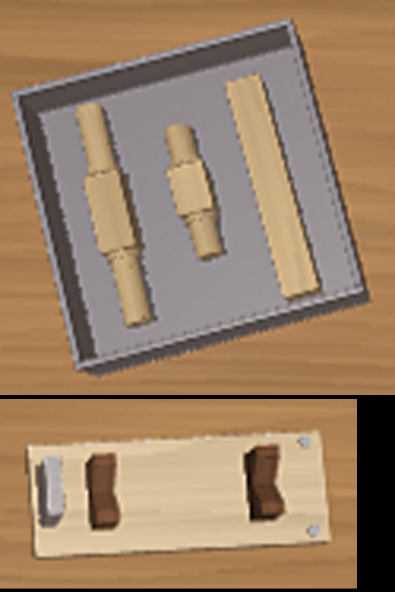

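The crop confirms the choice: a long pale leg with a middle block next to the bin's left wall, the short leg in the middle and the batten on the right. The jig's stop is at its left end, so jig +y points towards the bin. Next I refine the measurements.

```bash
python3 - <<'E'
from h import *
t=cv2.imread("pics/top0.png");s=cv2.imread("pics/scene0.png")
def sub(n,im,box,lo,hi):
    u0,v0,u1,v1=box
    h=cv2.cvtColor(im,cv2.COLOR_BGR2HSV)[v0:v1,u0:u1]
    m=cv2.inRange(h,np.array(lo),np.array(hi))
    k,l,st,_=cv2.connectedComponentsWithStats(m);i=1+st[1:,4].argmax()
    ys,xs=np.nonzero(l==i);return np.c_[xs+u0,ys+v0].astype(float)
def pca(n,p,z,nm):
    w=ray(n,p,z)[:,:2];r=cv2.minAreaRect(w.astype(np.float32)*1000)
    u,sv,v=np.linalg.svd(w-w.mean(0),full_matrices=False)
    a=np.degrees(np.arctan2(v[0,1],v[0,0]));print(n,nm,len(p),"mean",w.mean(0).round(4),"rect c",np.round(r[0],1),"dims",np.round(r[1],1),"rectang",round(r[2],1),"pca",round(a%180,1))
L=sub("top",t,(115,118,147,195),(12,60,90),(30,110,255));pca("top",L,.024,"leg")
pca("top",sub("top",t,(145,125,167,175),(12,60,90),(30,110,255)),.024,"short")
pca("top",sub("top",t,(165,112,196,187),(12,60,90),(30,110,255)),.03,"batten")
pca("top",sub("top",t,(285,138,390,185),(8,30,140),(30,102,255)),.018,"board")
pca("top",sub("top",t,(95,90,215,212),(0,0,40),(180,58,200)),.06,"bin")
print(ray("top",[0,0],0)[0], [ (-m["camera_from_world"][:3,:3].T@m["camera_from_world"][:3,3]).round(3) for m in map(arm.camera_model,("top","scene"))])
pca("scene",sub("scene",s,(300,195,352,255),(10,60,120),(30,150,255)),.024,"leg")
# predicted jig/leg pixels in the scene
for p in [(.51,.328,.038),(.5069,-.1764,.056),(.5168,-.3136,.056),(.5024,-.1307,.078)]: print(p,proj("scene",p).round(1))
a=cv2.resize(s[185:275,115:230],None,fx=4,fy=4,interpolation=2);b=cv2.resize(s[175:270,285:410],None,fx=4,fy=4,interpolation=2)
o=np.zeros((380,970,3),np.uint8);o[:360,:460]=a;o[:380,465:965]=b
cv2.imwrite("pics/crop2.png",cv2.resize(o,None,fx=.8,fy=.8))
E
```

```text
top leg 723 mean [0.5083 0.3269] rect c [509.3 327.1] dims [203.8  37.4] rectang 15.9 pca 16.6
top short 429 mean [0.53   0.2574] rect c [531.1 258.1] dims [124.4  35.3] rectang 18.3 pca 17.7
top batten 848 mean [0.5346 0.1871] rect c [534.7 186.7] dims [206.4  33.3] rectang 17.6 pca 17.6
top board 2664 mean [ 0.5146 -0.255 ] rect c [ 516.2 -249.8] dims [101.4 260.7] rectang 4.3 pca 95.0
top bin 6652 mean [0.5164 0.2562] rect c [518.1 253.4] dims [259.2 250.4] rectang 16.7 pca 10.1
[0.98602082 0.75222157 0.        ] [array([ 0.257, -0.01 ,  1.154]), array([ 1.479, -0.197,  0.978])]
scene leg 527 mean [0.5241 0.1952] rect c [526.2 191.4] dims [217.2  45.5] rectang 15.3 pca 17.2
(0.51, 0.328, 0.038) [[368.9 211.8]]
(0.5069, -0.1764, 0.056) [[197.5 225.2]]
(0.5168, -0.3136, 0.056) [[147.3 233.2]]
(0.5024, -0.1307, 0.078) [[213.4 216.6]]
```

View pics/crop2.png

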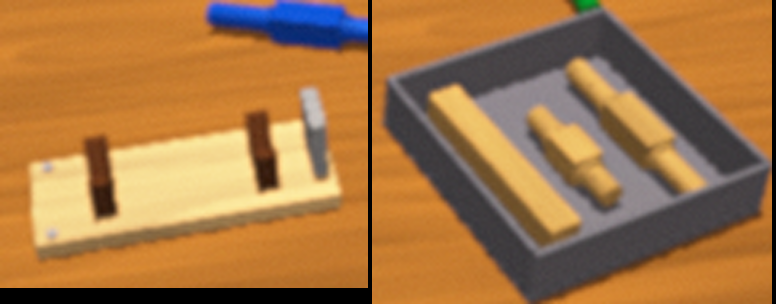

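```bash
cat >> h.py <<'E'
def plan(p,yaw):
    "turn about tool axes, then the shift (cm) in the turned tool frame; yaw = world angle of tool y, tool down"
    s=arm.read_state();C=R.from_rotvec(s["tool_rot"]);a=np.radians(yaw)
    y=np.array([np.cos(a),np.sin(a),0]);z=np.array([0,0,-1.]);T=R.from_matrix(np.c_[np.cross(y,z),y,z])
    m=C.as_matrix();print("tcp",s["tcp_pos"].round(4),"tool y at",round(np.degrees(np.arctan2(m[1,1],m[0,1])),2),"j",s["joints"].round(2),"w",round(s["width"],4),"t",s["t"],"F",s["force"].round(1),"gf",round(s["grasp_force"],1))
    print("turn",(C.inv()*T).as_rotvec().round(4),"shift cm",(T.inv().apply(np.array(p)-s["tcp_pos"])*100).round(2))
E
python3 -c "
from h import *
plan((.5095,.3275,.12),106.8)"
```

```text
tcp [0.1649 0.5764 0.2303] tool y at 74.03 j [ 1.21  0.13  1.49  0.    1.52 -0.09] w 0.0851 t 0.1 F [-0.4  0.3 -0.2] gf 0.0
turn [-0.0016 -0.0006 -0.572 ] shift cm [-25.8  -33.78  11.03]
```

Emit:
send_rows --targets "0 0 -0.095 0 0 0 0.4;0 0 -0.095 0 0 0 0.4;0 0 -0.095 0 0 0 0.4;0 0 -0.095 0 0 0 0.4;0 0 -0.096 0 0 0 0.4;0 0 -0.096 0 0 0 0.4"

```text
t: 0.7
tcp_pos: [0.165, 0.5765, 0.2307]
tool_rot: [0.465, -3.106, 0.002]
force: [0.3, 0.0, 0.8]
width: 0.0511
grasp_force: 0.0
```

Emit:
send_rows --targets "0 0 0 -1.61 -2.11 0 0.4;0 0 0 -1.61 -2.11 0 0.4;0 0 0 -1.61 -2.11 0 0.4;0 0 0 -1.61 -2.11 0 0.4;0 0 0 -1.61 -2.11 0 0.4;0 0 0 -1.61 -2.11 0 0.4;0 0 0 -1.61 -2.11 0 0.4;0 0 0 -1.61 -2.11 0 0.4;0 0 0 -1.61 -2.11 0 0.4;0 0 0 -1.61 -2.11 0 0.4;0 0 0 -1.61 -2.11 0 0.4;0 0 0 -1.61 -2.11 0 0.4;0 0 0 -1.61 -2.11 0 0.4;0 0 0 -1.61 -2.11 0 0.4;0 0 0 -1.61 -2.11 0 0.4;0 0 0 -1.61 -2.11 0 0.4;0 0 0 0 0 2.5 0.4;0 0 0 0 0 2.5 0.4;0 0 0 0 0 2.5 0.4;0 0 0 0 0 0 0.4"

```text
t: 2.7
tcp_pos: [0.5065, 0.3265, 0.1512]
tool_rot: [0.457, -3.1, 0.004]
force: [-0.4, 0.0, -0.5]
width: 0.0511
grasp_force: 0.0
```

```bash
python3 -c "
from h import *
plan((.5095,.3275,.008),106.8)"
```

```text
tcp [0.5065 0.3265 0.1512] tool y at 106.78 j [ 0.49  0.19  1.56  0.    1.39 -1.38] w 0.0511 t 2.7 F [-0.4  0.  -0.5] gf 0.0
turn [-0.0016 -0.0083 -0.0003] shift cm [-3.100e-01  1.000e-02  1.432e+01]
```

Emit:
send_rows --targets "0 -0.008 0 -0.3 0 1.9 0.4;0 0 0 0 0 1.9 0.4;0 0 0 0 0 1.9 0.4;0 0 0 0 0 1.9 0.4;0 0 0 0 0 0 0.4"

```text
t: 3.2
tcp_pos: [0.511, 0.3283, 0.0783]
tool_rot: [-0.459, 3.104, -0.001]
force: [0.0, 0.1, -0.1]
width: 0.0514
grasp_force: 0.0
```

```bash
python3 -c "
from h import *
plan((.5095,.3275,.008),106.8)
a=arm.read_camera('scene');b=arm.read_camera('top')
print(proj('scene',(.5095,.3275,.038)),proj('top',(.5095,.3275,.038)))
o=np.hstack([cv2.resize(i,(400,400),interpolation=2) for i in (a[140:270,285:415],b[90:215,95:220])])
cv2.imwrite('pics/g1.png',o)"
```

```text
tcp [0.511  0.3283 0.0783] tool y at 106.81 j [ 0.49  0.27  1.62 -0.    1.25 -1.38] w 0.0514 t 3.2 F [ 0.   0.1 -0.1] gf 0.0
turn [-0.0009  0.0037  0.0001] shift cm [ 0.17 -0.04  7.03]
[[368.69632977 211.72422211]] [[128.61708352 155.81278254]]
```

View pics/g1.png

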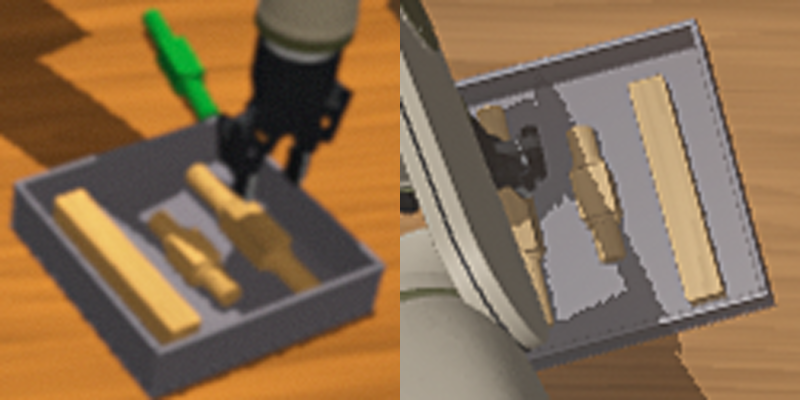

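Left (scene): the fingers straddle the leg's line above its block, around (270,190). Right (top): the gripper is over the leg and clear of the short leg. Descending.

Emit:
send_rows --targets "0 0 0 0.1 0 1.4 0.4;0 0 0 0 0 1.4 0.4;0 0 0 0 0 1.4 0.4;0 0 0 0 0 1.4 0.4;0 0 0 0 0 0.7 0.4;0 0 0 0 0 0.7 0.4;0 0 0 0 0 0 0.4"

```text
t: 4.0
tcp_pos: [0.5127, 0.329, 0.0142]
tool_rot: [-0.459, 3.1, 0.001]
force: [-18.5, -15.7, 35.6]
width: 0.051
grasp_force: 17.8
```

Emit:
send_rows --targets "0 0 0 0 0 0 0.6;0 0 0 0 0 0 0.8;0 0 0 0 0 0 1;0 0 0 0 0 0 1;0 0 0 0 0 0 1"

```text
t: 4.5
tcp_pos: [0.5145, 0.3304, 0.0133]
tool_rot: [-0.457, 3.095, 0.005]
force: [-2.6, -0.7, 16.1]
width: 0.0306
grasp_force: 60.8
```

```bash
python3 -c "
from h import *
plan((.5095,.3275,.23),106.8)"
```

```text
tcp [0.5145 0.3304 0.0133] tool y at 106.8 j [ 0.49  0.35  1.65 -0.    1.13 -1.38] w 0.0306 t 4.5 F [-2.6 -0.7 16.1] gf 60.8
turn [ 0.0012  0.0131 -0.0001] shift cm [  0.57  -0.13 -21.67]
```

Something pushed up with about 38 N near the bottom. The grip reads 30.6 mm and 61 N. I lift a little and look.

Emit:
send_rows --targets "0 0 0 0 0 -0.5 1;0 0 0 0 0 -1 1;0 0 0 0 0 -1 1;0 0 0 0 0 -1.5 1;0 0 0 0 0 -2 1;0 0 0 0 0 -2 1;0 0 0 0 0 0 1"

```text
t: 5.2
tcp_pos: [0.514, 0.3301, 0.0949]
tool_rot: [-0.457, 3.094, 0.005]
force: [1.0, 0.6, -0.9]
width: 0.0309
grasp_force: 59.5
```

```bash
python3 -c "
from h import *
plan((.5095,.3275,.23),106.8)
a=arm.read_camera('scene');b=arm.read_camera('top')
o=np.hstack([cv2.resize(i,(400,400),interpolation=2) for i in (a[130:260,285:415],b[90:215,95:220])])
cv2.imwrite('pics/g2.png',o)"
```

```text
tcp [0.514  0.3301 0.0949] tool y at 106.8 j [ 0.49  0.25  1.61 -0.    1.27 -1.38] w 0.0309 t 5.2 F [ 1.   0.6 -0.9] gf 59.5
turn [ 0.0013  0.0147 -0.    ] shift cm [  0.51  -0.12 -13.51]
```

View pics/g2.png

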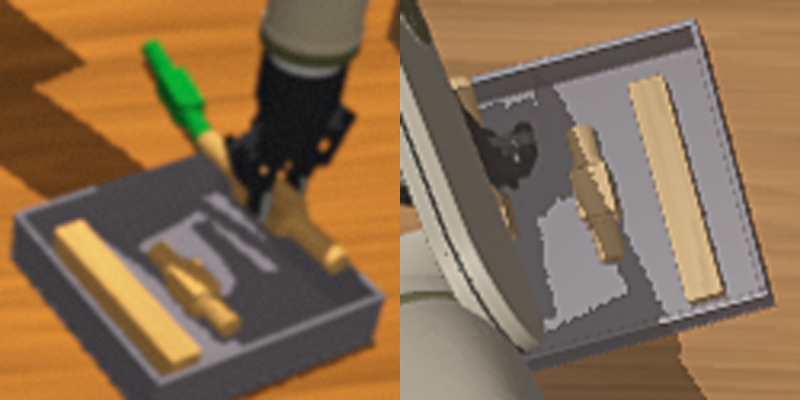

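The leg is held and hanging in the gripper, and the short leg and batten are undisturbed. Raising, then turning.

Emit:
send_rows --targets "0 0.014 0 0 0 -2 1;0 0 0 0 0 -2.5 1;0 0 0 0 0 -2.5 1;0 0 0 0 0 -2.5 1;0 0 0 0 0 -2.5 1;0 0 0 0 0 -1.5 1;0 0 0.128 0 0 0 1;0 0 0.128 0 0 0 1;0 0 0.128 0 0 0 1;0 0 0.128 0 0 0 1;0 0 0.128 0 0 0 1;0 0 0.128 0 0 0 1;0 0 0.128 0 0 0 1;0 0 0.128 0 0 0 1;0 0 0.128 0 0 0 1;0 0 0.128 0 0 0 1;0 0 0.128 0 0 0 1;0 0 0.128 0 0 0 1;0 0 0.128 0 0 0 1;0 0 0.128 0 0 0 1"

```text
t: 7.3
tcp_pos: [0.5114, 0.3286, 0.2235]
tool_rot: [-2.143, -2.291, 0.012]
force: [0.6, 0.2, -1.6]
width: 0.0309
grasp_force: 59.5
```

```bash
python3 -c "
from h import *
plan((.514,-.25,.23),4.2)"
```

```text
tcp [0.5114 0.3286 0.2235] tool y at 3.82 j [0.49 0.16 1.47 0.   1.52 0.42] w 0.0309 t 7.3 F [ 0.6  0.2 -1.6] gf 59.5
turn [-0.0083  0.0024 -0.0066] shift cm [-57.72  -3.98  -0.65]
```

Emit:
send_rows --targets "-0.008 0.002 -0.007 -2.88 -0.2 0 1;0 0 0 -2.88 -0.2 0 1;0 0 0 -2.88 -0.2 0 1;0 0 0 -2.88 -0.2 0 1;0 0 0 -2.88 -0.2 0 1;0 0 0 -2.88 -0.2 0 1;0 0 0 -2.88 -0.2 0 1;0 0 0 -2.88 -0.2 0 1;0 0 0 -2.88 -0.2 0 1;0 0 0 -2.88 -0.2 0 1;0 0 0 -2.88 -0.2 0 1;0 0 0 -2.88 -0.2 0 1;0 0 0 -2.88 -0.2 0 1;0 0 0 -2.88 -0.2 0 1;0 0 0 -2.88 -0.2 0 1;0 0 0 -2.88 -0.2 0 1;0 0 0 -2.88 -0.2 0 1;0 0 0 -2.88 -0.2 0 1;0 0 0 -2.88 -0.2 0 1;0 0 0 -2.88 -0.2 0 1"

```text
t: 9.3
tcp_pos: [0.5167, -0.2493, 0.2232]
tool_rot: [-2.131, -2.306, -0.002]
force: [-0.6, -0.3, -1.1]
width: 0.031
grasp_force: 59.6
```

Emit:
send_rows --targets "0 0 0 0 0 0 1;0 0 0 0 0 3 1;0 0 0 0 0 3 1;0 0 0 0 0 3 1;0 0 0 0 0 0 1;0 0 0 0 0 0 1"

```text
t: 9.9
tcp_pos: [0.5169, -0.2475, 0.1342]
tool_rot: [-2.13, -2.307, -0.002]
force: [-0.7, -1.3, -0.6]
width: 0.0311
grasp_force: 59.7
```

```bash
python3 -c "
from h import *
plan((.514,-.25,.10),4.2)
a=arm.read_camera('scene');b=arm.read_camera('top')
cv2.imwrite('pics/s3.png',a);cv2.imwrite('pics/t3.png',b)
o=np.hstack([cv2.resize(i,(400,400),interpolation=2) for i in (a[130:270,100:240],b[90:220,270:400])])
cv2.imwrite('pics/g3.png',o)"
```

```text
tcp [ 0.5169 -0.2475  0.1342] tool y at 4.55 j [-0.54  0.13  1.67  0.    1.34 -0.62] w 0.0311 t 9.9 F [-0.7 -1.3 -0.6] gf 59.7
turn [ 0.     -0.0023  0.006 ] shift cm [-0.23 -0.31  3.42]
```

View pics/g3.png

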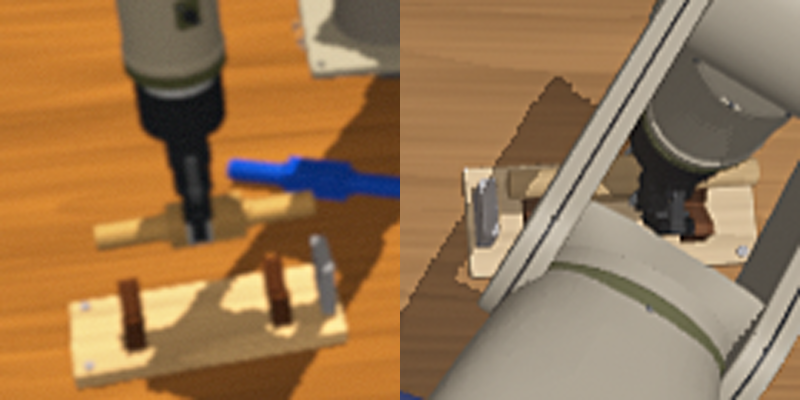

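Left (scene): the leg is held level above the jig, ends near crop (97,236) and (312,205), with the stop at the right. In the top view the arm hides most of it, so I measure in the scene view.

```bash
python3 - <<'E'
from h import *
a=cv2.imread("pics/s3.png");h=cv2.cvtColor(a,cv2.COLOR_BGR2HSV)
for p in [(137,211),(205,203),(170,205),(120,200),(140,225)]: print(p,h[p[1],p[0]])
# left & right round parts: split at gripper
b=a.astype(int);ratio=b[:,:,0]/(b[:,:,2]+1)   # blue/red : pale wood high, bench low
for p in [(137,211),(205,203),(120,200),(195,195)]: print(ratio[p[1],p[0]].round(2))
m=((ratio>.42)&(b[:,:,2]>80)).astype(np.uint8);m[:,:125]=0;m[:,212:]=0;m[:190]=0;m[222:]=0
y=arm.read_state()
tcp=np.array([.5169,-.2475,.1342]);an=np.radians(94.4);u=np.array([np.cos(an),np.sin(an),0])
for d in(-.005,0,.005):
  for s in(-1,1):
    e=tcp+[0,0,.010]+u*(d+s*.1);print(d,s,proj("scene",[e,e+[0,0,.012],e-[0,0,.012]]).round(1).tolist())
for u in range(126,212,3):
    v=np.nonzero(m[:,u])[0]
    if len(v):print(u,v.min(),v.max(),len(v))
E
```

```text
(137, 211) [ 19 148 232]
(205, 203) [ 17 156 139]
(170, 205) [60  9 29]
(120, 200) [ 15 191 216]
(140, 225) [ 15 196 207]
0.42
0.39
0.25
0.42
-0.005 -1 [[127.7, 212.7], [127.0, 209.3], [128.5, 216.1]]
-0.005 1 [[204.4, 201.1], [204.1, 197.6], [204.6, 204.4]]
0 -1 [[129.7, 212.4], [129.0, 209.0], [130.4, 215.8]]
0 1 [[206.2, 200.8], [206.0, 197.4], [206.5, 204.2]]
0.005 -1 [[131.7, 212.1], [131.0, 208.7], [132.4, 215.5]]
0.005 1 [[208.1, 200.5], [207.9, 197.1], [208.3, 203.9]]
135 210 211 2
138 209 210 2
141 209 210 2
144 208 210 3
147 208 208 1
165 209 215 7
168 215 215 1
171 214 214 1
174 201 214 10
180 191 192 2
183 193 193 1
186 194 202 3
189 194 203 4
192 200 203 4
195 195 202 4
198 196 201 4
201 197 198 2
204 197 198 2
207 197 197 1
210 199 221 11
```

```bash
cat >> h.py <<'E'
def legfit(a,box,segs,thr=.32):
    "axis line through the two round stretches and column of each end, scene view"
    u0,v0,u1,v1=box;b=a.astype(int);r=cv2.GaussianBlur(b[:,:,0]/(b[:,:,2]+1.),(3,3),0)
    m=np.zeros(r.shape,np.uint8);m[v0:v1,u0:u1]=(r>thr)[v0:v1,u0:u1]
    k,l,st,c=cv2.connectedComponentsWithStats(m)
    for i in range(1,k):
        if st[i,4]>60: print("blob",st[i].tolist(),c[i].round(1))
    for s in segs:
        q=[(u,*np.nonzero(m[:,u])[0][[0,-1]]) for u in range(*s) if m[:,u].any()]
        q=np.array(q,float);f=np.polyfit(q[:,0],(q[:,1]+q[:,2])/2,1);print(s,"mid line",f.round(3),"mid v",np.polyval(f,np.mean(s)).round(2),"thick",np.median(q[:,2]-q[:,1]+1))
E
python3 - <<'E'
from h import *
a=cv2.imread("pics/s3.png")
legfit(a,(122,190,220,222),[(137,156),(190,206)])
tcp=np.array([.5169,-.2475,.1342]);an=np.radians(94.4);u=np.array([np.cos(an),np.sin(an),0])
for d in(-.07,-.02,.07,.08):
    e=tcp+[0,0,.010]+u*d;print(d,proj("scene",e).round(1).tolist())
E
```

```text
blob [133, 190, 87, 27, 1315] [178.5 202.4]
blob [207, 211, 11, 11, 95] [211.6 216.4]
(137, 156) mid line [-1.44000e-01  2.31661e+02] mid v 210.59 thick 9.0
(190, 206) mid line [-6.70000e-02  2.11371e+02] mid v 198.12 thick 17.0
-0.07 [[141.5, 210.6]]
-0.02 [[160.9, 207.7]]
0.07 [[195.1, 202.5]]
0.08 [[198.8, 201.9]]
```

```bash
python3 - <<'E'
from h import *
s=cv2.imread("pics/scene0.png")
b=s.astype(int);r=b[:,:,0]/(b[:,:,2]+1.);m=np.zeros(r.shape,np.uint8);m[205:270,115:232]=((r>.45)&(b[:,:,2]>225))[205:270,115:232]
k,l,st,c=cv2.connectedComponentsWithStats(m);i=1+st[1:,4].argmax();ys,xs=np.nonzero(l==i)
w=ray("scene",np.c_[xs,ys],.018)[:,:2];q=cv2.minAreaRect((w*1000).astype(np.float32));print("board scene",np.round(q[0],1),np.round(q[1],1),round(q[2],1))
blobs("scene",s,(135,205,232,262),.056,(0,100,0),(30,255,95),20)
plan((.5149,-.254,.06),4.2)
E
```

```text
board scene [ 516.4 -250.1] [100.1 259.3] 4.0
scene px [146.8 246.3] world [ 0.5661 -0.3151] dims [0.0147 0.038 ] ang 5.5
scene px [197.5 238.5] world [ 0.5584 -0.1804] dims [0.0136 0.0341] ang -4.8
tcp [ 0.5186 -0.2486  0.1368] tool y at 4.54 j [-0.54  0.12  1.67  0.    1.34 -0.62] w 0.031 t 10.0 F [ 0.1  0.4 -0.7] gf 59.7
turn [0.0042 0.0006 0.0059] shift cm [-0.51 -0.41  7.68]
```

Emit:
send_rows --targets "0 0 0.006 -0.6 -0.15 0 1;0 0 0 0 0 1.5 1;0 0 0 0 0 1.5 1;0 0 0 0 0 1.5 1;0 0 0 0 0 1.5 1;0 0 0 0 0 1 1;0 0 0 0 0 0.5 1;0 0 0 0 0 0 1"

```text
t: 10.8
tcp_pos: [0.5161, -0.2539, 0.0586]
tool_rot: [-2.138, -2.3, -0.003]
force: [-0.5, -0.3, -2.1]
width: 0.0307
grasp_force: 59.7
```

```bash
python3 -c "
from h import *
plan((.5165,-.2545,.043),4.2)
a=arm.read_camera('scene')
plan((.5165,-.2545,.043),4.2)
b=arm.read_camera('top')
plan((.5165,-.2545,.043),4.2)
cv2.imwrite('pics/s4.png',a);cv2.imwrite('pics/t4.png',b)
o=np.hstack([cv2.resize(i,(400,400),interpolation=2) for i in (a[165:275,120:230],b[110:210,285:385])])
cv2.imwrite('pics/g4.png',o)"
```

```text
tcp [ 0.5161 -0.2539  0.0586] tool y at 4.19 j [-0.55  0.21  1.72  0.    1.21 -0.62] w 0.0307 t 10.8 F [-0.5 -0.3 -2.1] gf 59.7
turn [ 0.0006 -0.0018 -0.0002] shift cm [-0.06  0.03  1.56]
tcp [ 0.5167 -0.2543  0.0596] tool y at 4.18 j [-0.55  0.21  1.72  0.    1.21 -0.62] w 0.0309 t 10.85 F [-0.1 -0.6 -1.6] gf 59.7
turn [ 0.0017 -0.001  -0.0003] shift cm [-0.02 -0.02  1.66]
tcp [ 0.5171 -0.2546  0.0603] tool y at 4.19 j [-0.55  0.21  1.72  0.    1.21 -0.62] w 0.0313 t 10.9 F [ 0.4  0.8 -2.4] gf 59.7
turn [ 0.0027 -0.0003 -0.0002] shift cm [ 0.01 -0.06  1.73]
```

View pics/g4.png

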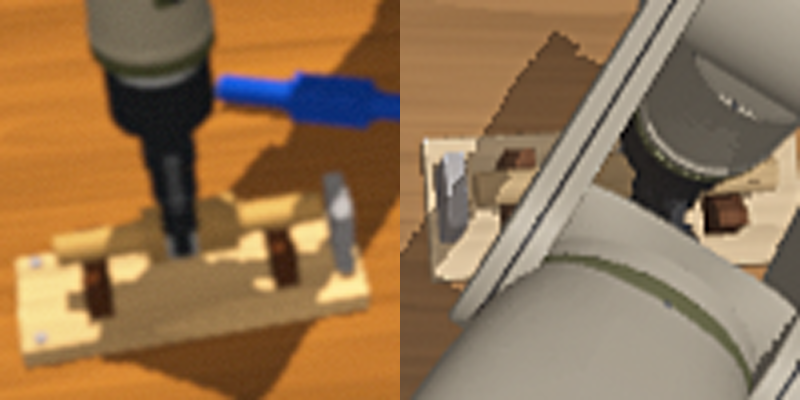

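The leg sits just above both V-blocks (scene crop (97,270) and (282,240)) with its right end a few mm short of the stop at (335,220). Lowering slowly.

Emit:
send_rows --targets "0 0 0 0 0 0.6 1;0 0 0 0 0 0.4 1;0 0 0 0 0 0.2 1;0 0 0 0 0 0 1"

```text
t: 11.3
tcp_pos: [0.5165, -0.2542, 0.0474]
tool_rot: [2.139, 2.301, 0.003]
force: [-0.2, 0.9, -0.7]
width: 0.0308
grasp_force: 59.7
```

Emit:
send_rows --targets "0 0 0 0 0 0.15 1;0 0 0 0 0 0.15 1;0 0 0 0 0 0 1"

```text
t: 11.6
tcp_pos: [0.5167, -0.2547, 0.0453]
tool_rot: [2.138, 2.3, 0.002]
force: [-3.3, 0.3, 3.0]
width: 0.031
grasp_force: 60.3
```

Emit:
send_rows --targets "0 0 0 0 -0.1 0 1;0 0 0 0 0 0.1 1;0 0 0 0 0 0 1"

```text
t: 11.9
tcp_pos: [0.516, -0.2547, 0.0445]
tool_rot: [2.138, 2.3, 0.003]
force: [-3.0, 1.3, 6.2]
width: 0.0308
grasp_force: 60.6
```

Emit:
send_rows --targets "0 0 0 0 -0.1 0 1;0 0 0 0 0 0.05 1;0 0 0 0 0 0 1"

```text
t: 12.2
tcp_pos: [0.5158, -0.2547, 0.0443]
tool_rot: [2.137, 2.299, 0.005]
force: [0.2, 2.9, 6.4]
width: 0.0311
grasp_force: 60.8
```

Emit:
send_rows --targets "0 0 0 0.2 0 0 1;0 0 0 0.2 0 0 1;0 0 0 0 0 0 1"

```text
t: 12.5
tcp_pos: [0.5155, -0.2512, 0.0443]
tool_rot: [2.136, 2.298, 0.004]
force: [3.2, -5.1, 5.3]
width: 0.0309
grasp_force: 60.6
```

Emit:
send_rows --targets "0 0 0 0.15 0.03 0 1;0 0 0 0 0 0 1"

```text
t: 12.7
tcp_pos: [0.5154, -0.2499, 0.0442]
tool_rot: [2.137, 2.299, 0.003]
force: [1.4, -4.3, 6.7]
width: 0.0309
grasp_force: 60.6
```

Emit:
send_rows --targets "0 0 0 0.15 0 0 1;0 0 0 0 0 0 1"

```text
t: 12.9
tcp_pos: [0.5153, -0.2484, 0.0442]
tool_rot: [2.137, 2.298, 0.003]
force: [1.2, -5.4, 6.4]
width: 0.031
grasp_force: 60.6
```

Only sliding friction so far, so I keep pushing.

Emit:
send_rows --targets "0 0 0 0.15 0 0 1;0 0 0 0 0 0 1"

```text
t: 13.1
tcp_pos: [0.5153, -0.2482, 0.0443]
tool_rot: [2.136, 2.297, 0.001]
force: [2.6, -11.0, 2.9]
width: 0.0308
grasp_force: 60.2
```

Emit:
send_rows --targets "0 0 0 0.1 0 0 1;0 0 0 0 0 0 1"

```text
t: 13.3
tcp_pos: [0.5153, -0.2481, 0.0443]
tool_rot: [2.135, 2.296, -0.0]
force: [2.7, -15.1, 1.3]
width: 0.0311
grasp_force: 59.9
```

The arm stopped moving and the push force rose to 15 N, so the leg is against the stop. Releasing.

Emit:
send_rows --targets "0 0 0 0 0 0.05 1;0 0 0 0 0 0 0.6;0 0 0 0 0 0 0.4;0 0 0 0 0 0 0.4;0 0 0 0 0 0 0.4"

```text
t: 13.8
tcp_pos: [0.5138, -0.2442, 0.0421]
tool_rot: [-2.138, -2.301, -0.003]
force: [-0.4, 0.8, -0.2]
width: 0.0511
grasp_force: 0.0
```

Emit:
send_rows --targets "0 0 0 0 0 -0.5 0.4;0 0 0 0 0 -1 0.4;0 0 0 0 0 -1.5 0.4;0 0 0 0 0 -2 0.4;0 0 0 0 0 -2 0.4;0 0 0 0 0 -2.5 0.4;0 0 0 0 0 -2.5 0.4;0 0 0 0 0 -2.5 0.4;0 0 0 0 0 -2.5 0.4;0 0 0 -2 -1 0 0.4;0 0 0 -2.5 -1.5 0 0.4;0 0 0 -2.5 -1.5 0 0.4;0 0 0 -2.5 -1.5 0 0.4;0 0 0 -2.5 -1.5 0 0.4;0 0 0 -2.5 -1.5 0 0.4;0 0 0 -2.5 -1.5 0 0.4;0 0 0 -2.5 -1.5 0 0.4;0 0 0 0 0 0 0.4"

```text
t: 15.6
tcp_pos: [0.4118, -0.4511, 0.2142]
tool_rot: [2.141, 2.295, 0.001]
force: [0.2, 0.2, -0.3]
width: 0.0518
grasp_force: 0.0
```

```bash
python3 - <<'E'
from h import *
a=arm.read_camera('scene');b=arm.read_camera('top');cv2.imwrite('pics/s5.png',a);cv2.imwrite('pics/t5.png',b)
print(arm.read_state()["tcp_pos"])
st=np.array([.5155,-.240,.053]);u=np.array([-.073,.997,0])
for n in("scene","top"): print(n,[proj(n,st+u*d).round(1).tolist()[0] for d in(-.1,-.07,.07,.1)])
o=np.hstack([cv2.resize(i,(400,400),interpolation=2) for i in (a[165:275,120:230],b[110:210,285:385])])
o=np.vstack([o,np.hstack([cv2.resize(a,(266,200)),cv2.resize(b,(266,200)),np.zeros((200,268,3),np.uint8)])])
cv2.imwrite('pics/g5.png',o)
E
```

```text
[ 0.41341956 -0.44854336  0.21380547]
scene [[137.7, 236.6], [148.9, 234.8], [199.9, 226.6], [210.5, 224.9]]
top [[373.8, 154.7], [362.7, 155.3], [311.1, 157.9], [300.0, 158.5]]
```

View pics/g5.png

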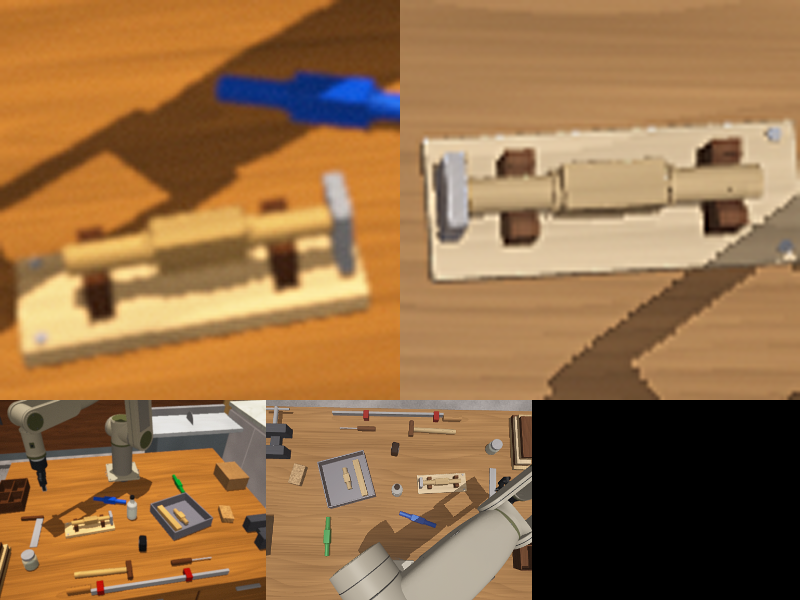

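The leg lies in both notches. Its end meets the stop at top crop (468,195), and its ends match the predicted seat pixels in the scene view to under 1 px. The bottle is still standing, the other two pieces are in the bin, and the gripper is clear.

```bash
python3 -c "
from station import arm
print(arm.hand_in())"
```

```text
the job is handed in; nothing more can be done
None
```

The long leg is resting level in both V-notches with its end against the steel stop, and the job is handed in at about 16 s; no verdict came back, and the one rough moment was a contact in the bin while reaching for the leg, up to about 43 N at the wrist, cause not identified.

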